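# Gauge the offcut, fetch the matching spacer from under the flap

### The arm

A 7-joint arm with a two-finger parallel gripper is mounted at the origin on the work surface. World frame = base frame: x ahead of the robot, y to its left, z up, the work surface at z = 0. Lengths are in m, angles in rad, forces in N, time in s.
With the tool pointing down it reaches from about 0.4 to 0.85 m from the base axis. Payload 6.9 kg.
Tool frame: the origin (TCP) lies midway between the tips of the shut fingers; the grasp point (between the pads) lies behind it (ctrl.pinch_z is the z of the grasp point in the tool frame, in m); z points along the fingers, y is the line along which they close (so a half turn about z gives the same grasp; the last joint's range is limited). The gripper opens to 85 mm and grips with 20 to 120 N. Pads are 22 mm wide; open, the fingers measure 114 mm over their backs; the gripper's body (76 mm by 85 mm) begins 54 mm behind the grasp point. The pads swing forward as they close: fully open they stand 13 mm farther back than shut.
Start: joints at [1.308, 0.507, -0.238, 1.5, 0.126, 1.149, -0.155], TCP at [0.225, -0.583, 0.231] pointing down, gripper open.
Joint ranges: [-3.08, 3.08], [-0.24, 2.05], [-1.43, 1.35], [0, 2.5], [-1.52, 4.66], [0.17, 1.96], [-2.89, 2.89]. Speed limits (rad/s): [2.39, 2.39, 3.14, 3.14, 3.14, 3.14, 3.14].

### API

Orientations are given as a unit quaternion [w, x, y, z].
In Python, from station import ctrl, get_state, vision, ticket, models gives the robot as it stands. Calls block until the motion is done:
- ctrl.movep(position, orientation): joint-space move of the TCP to a pose.
- ctrl.movel(position, frame=None, max_speed=0.15): straight line of the TCP; frame=None keeps the orientation; max_speed is the mean speed in m/s.
- ctrl.set_joints(angles): joint-space move.
- ctrl.ungrasp() and ctrl.close_gripper(force=None): open the fingers fully, or close them until they stop; force is the grip in N (None keeps the last).
- ctrl.pause(seconds).
- ctrl.ik(position, orientation): joint angles nearest the present ones, or None.
- get_state(): the state.
- vision.grab_frame(name): name is "side" or "top"; returns (picture, depth): 480x640x3 uint8, blue, green, red; 480x640 float32, m along the optical axis (not along the pixel's ray), 0 where there is no reading.
- vision.camera_info(name): a dict with "mtx" (3x3 intrinsics, pixels), "dist_coeffs" ([k1, k2, p1, p2, k3] as OpenCV has them; the pictures are not rectified), "R" (3x3) and "t" (3): a world point X has camera coordinates R X + t. Camera axes: x right, y down, z forward; pixel columns grow to the right and rows downward; lengths in m; the calibration is good to about 2 mm. A picture is of the moment at which its call begins. camera_info takes no time and is no camera call.
A pose or a line that the arm cannot do raises ctrl.Unreachable and nothing moves.
- ticket.close_job(): hands the job in; it is judged then, once.
Trained networks look in the newest picture that a camera, given by its name, has taken for a name from the list of things; names that differ only in an ending like _2 or _b are one class to them, and where a whole thing is asked for, a point or a joint stands for the part that bears it (a point fixed in the world has none). Each returns a list of dicts, best first, with "p" (0 to 1); they miss things now and then, are a little off and sometimes report something else, mostly with a low value. They report only what shows in the picture. A call takes as long as a camera call.
- models.recognise(camera, target): "point" ([column, row] in pixels, amid what is visible of it).
- models.masks_of(camera, target): "mask" (480x640 bool, what is visible of it) and "point" ([column, row] in pixels, amid what is visible of it).
The state is a dict: "time": time; "qpos": joint angles; "qd": joint speeds; "tau": joint torques, N m; "tcp_pos": TCP position; "eef_rot": TCP orientation; "contact_force": force on the tool from outside, world axes, zero at the start; "wrist_torque": the same for the moment, N m; "width": finger opening in m; "gripper_force": force on a finger pad.
Only numpy, scipy, OpenCV 4.12 (cv2) and the standard library are available. Lean on these libraries where they do the work, as an engineer would, in place of code of your own. Each camera call takes 0.05 s, during which the arm holds its last target. There are 200 camera calls.

### The job

First press the height gauge's spring-loaded slide down until its foot rests on the wooden offcut beneath it, keep it there for about a second and let it spring back up. Then lift the flap of the grey case by its knob and leave it standing open, draw out the one of the two spacers that is as thick as the offcut under the gauge (either the thick or the thin one), and finish while still holding it in the gripper: level and still, rib on top, about 15 cm above the middle of the white sheet. Leave the other spacer in the case, both offcuts where they lie and everything else on the desk undisturbed.

Things in the scene. Friction and masses are not known exactly. Their poses are not given: they have to be found in the camera images.
- gauge: Height gauge fixed to the desk, grey cast arm on a steel column. Origin: on the desk top, exactly below the axis of the slide; +x points from the slide axis to the column (20 mm in diameter, axis 85 mm away, top 160 mm up) and base block (80 x 90 x 24 mm, x 65 to 145 mm); the arm over the slide spans z 113 to 135 mm, 30 mm wide.
- gauge_slide (a joint): Travel of the gauge's slide in m: 0 = up at rest, grows downward, stop at 0.056. The foot's underside is 60 mm above the desk at 0, so on an offcut of height h it reads 0.060 - h: 0.030 on the thick one, 0.044 on the thin one. A return spring needs about 1 N at the start and 3 N at full travel and lifts the slide again when it is let go.
- gauge_foot (a point): Centre of the underside of the slide's round foot (30 mm across, 6 mm thick); moves with the slide.
- gauge_knob (a point): Centre of the flat top of the slide's black knob (28 mm across, 20 mm high), 145 mm above the foot's underside (205 mm above the desk at rest); moves with the slide. Can be pressed from above.
- offcut_thick: Loose wooden offcut 50 x 90 x 30 mm (x, y, height), 0.1 kg; origin at the centre of its underside. One of the two offcuts lies under the gauge's foot (centre within 10 mm of the slide axis), the other lies elsewhere; which is which varies.
- offcut_thin: Loose wooden offcut 50 x 90 x 16 mm (x, y, height), 0.055 kg; origin at the centre of its underside.
- case: Grey sheet-metal case fixed to the desk, outside 92 x 150 x 68 mm (x, y, height) without flap, walls and floor 5 mm, open at the top under the flap. Origin at the centre of its underside. The two spacers lie side by side on its floor, at y = +35 and -35 mm in its frame, which is where varies; there is no partition.
- flap (a joint): Opening angle of the case's flap (rad): 0 = shut, grows as it is lifted, stop at 1.9. It starts at 0 to 0.08. A stiff hinge (about 0.08 N m) keeps it wherever it is left.
- flap_handle (a point): Grip point of the flap's black knob (28 mm across, 16 mm high head on a 12 mm stem), on the knob's axis, 35 mm above the flap's outer face and 8 mm below the knob's top; the face is 6 mm above the case's rim when shut. 62 mm in front of the hinge (to -x of the case), midway along y.
- flap_hinge (a point): Middle of the flap's hinge line, which runs along the case's y axis on its +x rim (46 mm from the case's centre, 68.5 mm above the desk). The flap is 92 x 150 x 6 mm and opens upward and over towards the case's +x.
- spacer_thick: Loose wooden spacer: plate 76 x 60 x 30 mm (x, y, thickness) lying flat, with an upright grip rib on top, 50 mm long along x, 12 mm thick along y, standing 28 mm above the plate. Origin at the centre of the underside, rib top 58 mm above it. 0.1 to 0.16 kg. Hidden under the flap at the start, axes parallel to the case's, its underside 5 mm above the desk.
- spacer_thin: Loose wooden spacer like the thick one but with a plate 76 x 60 x 16 mm and the same rib: rib top 44 mm above the origin (centre of the underside). 0.06 to 0.11 kg.
- sheet: White paper sheet 148 x 105 mm (x, y), 1.5 mm thick, fixed flat on the desk; origin at the centre of its underside.
- tape_roll: Bystander: red roll of tape lying flat, 80 mm across, 19 mm high.
- steel_rule: Bystander: steel rule 150 x 30 x 4 mm.
- eraser: Bystander: white eraser 45 x 22 x 13 mm.
- pliers: Bystander: small pliers lying flat, about 150 mm long, 14 mm high.
- glue_pot: Bystander: white glue pot, 48 mm across, 70 mm high.
- notebook: Bystander: black notebook 120 x 85 x 14 mm.

How it is judged:
On the way, in this order (a step that is already met when the one before it is completed fails the run):
1. the gauge's foot rests on the offcut beneath it (((horizontal distance between offcut_thick and gauge_foot below 0.025 m and value of joint gauge_slide between 0.0285 and 0.033 m) or (horizontal distance between offcut_thin and gauge_foot below 0.025 m and value of joint gauge_slide between 0.0425 and 0.047 m))), for 0.3 s.
2. the gauge is let go and has sprung back up (value of joint gauge_slide below 0.005 m), for 0.1 s.
3. the flap is lifted open (value of joint flap above 1.2 rad), for 0.1 s.
At the end, for the whole second after the job is handed in: The matching spacer is gripped, underside 100-220 mm above the desk, within 40 mm of the sheet's middle, tilt < 0.2 rad, still; the other spacer and both offcuts within 20 mm of their starts; gauge slide back up (< 5 mm); flap above 1.2 rad (((horizontal distance between offcut_thick and gauge_foot below 0.025 m and horizontal distance between spacer_thick and sheet below 0.04 m and height (world z) of spacer_thick between 0.1 and 0.22 m and angle between spacer_thick's own z axis and vertical below 0.2 rad and linear speed of spacer_thick below 0.02 m/s and contact force between the fingers and spacer_thick above 1 N and distance of spacer_thin from where it was at the start of the episode below 0.02 m) or (horizontal distance between offcut_thin and gauge_foot below 0.025 m and horizontal distance between spacer_thin and sheet below 0.04 m and height (world z) of spacer_thin between 0.1 and 0.22 m and angle between spacer_thin's own z axis and vertical below 0.2 rad and linear speed of spacer_thin below 0.02 m/s and contact force between the fingers and spacer_thin above 1 N and distance of spacer_thick from where it was at the start of the episode below 0.02 m)) and value of joint gauge_slide below 0.005 m and value of joint flap above 1.2 rad and distance of each of offcut_thick, offcut_thin from where it was at the start of the episode below 0.02 m); the arm keeps its last pose, push and grip.
It fails at once if an offcut is pushed more than 30 mm away (distance of any of offcut_thick, offcut_thin from where it was at the start of the episode above 0.03 m).
It fails at once if a bystander is displaced by more than 40 mm (distance of any of tape_roll, steel_rule, eraser, pliers, glue_pot, notebook from where it was at the start of the episode above 0.04 m).
It also fails if it takes over 72 s, if anything falls off the work surface, if the arm or the gripper's body presses on something with over 40 N, if the wrist force passes 120 N, or if a joint passes its speed limit or range.

## Working session

There is one attempt and no reset: what is moved stays moved. The work goes in short steps, each a Python script; the robot and the scene stay as the last script left them, time stands still between calls to the robot, and variables do not carry over. Pictures are saved under pics/ and viewed, at most 10 in all, crops included, and the job is handed in when it is done.

```bash
mkdir -p pics; ls; cat > h.py <<'E'
import numpy as np, cv2
from station import ctrl, get_state, vision, ticket, models
def cloud(cam, depth):
    i=vision.camera_info(cam); K=np.array(i["mtx"]);d=np.array(i["dist_coeffs"]);R=np.array(i["R"]);t=np.array(i["t"])
    v,u=np.mgrid[:480,:640]
    n=cv2.undistortPoints(np.stack([u,v],-1).reshape(-1,1,2).astype(np.float64),K,d).reshape(480,640,2)
    P=np.dstack([n*depth[...,None],depth])
    W=(P-t)@R   # R^T (P-t)
    W[depth<=0]=np.nan
    return W
E
python3 - <<'E'
from h import *
for c in("top","side"):
    im,d=vision.grab_frame(c); cv2.imwrite(f"pics/{c}0.png",im); np.savez(f"{c}0.npz",im=im,d=d)
    W=cloud(c,d); i=vision.camera_info(c); print(c,"cam at",-np.array(i["R"]).T@i["t"])
    for n in "gauge gauge_knob gauge_foot offcut_thick offcut_thin case flap flap_handle sheet tape_roll steel_rule eraser pliers glue_pot notebook".split():
        for r in models.masks_of(c,n)[:2]:
            m=r["mask"]; p=np.nanmedian(W[m],0) if m.any() else None
            print(n,round(r["p"],2),np.round(r["point"]),np.round(p,3),m.sum(), np.round(np.nanpercentile(W[m][:,2],[2,98]),3))
s=get_state();print(s["time"],s["tcp_pos"],s["eef_rot"],ctrl.pinch_z)
E
```

```text
pics
top cam at [0.38664797 0.02783064 1.49702672]
gauge 0.58 [423. 211.] [ 0.614 -0.25   0.038] 1653 [0.014 0.207]
gauge_knob 0.66 [435. 238.] [ 0.537 -0.253  0.203] 198 [0.065 0.21 ]
gauge_foot 0.57 [432. 242.] [ 0.537 -0.253  0.201] 239 [0.01 0.21]
offcut_thick 0.78 [326. 167.] [ 0.723 -0.017  0.03 ] 805 [0.005 0.037]
offcut_thick 0.22 [411. 244.] [ 0.533 -0.238  0.017] 521 [0.    0.065]
offcut_thin 0.8 [411. 247.] [ 0.534 -0.237  0.017] 457 [0.01  0.024]
flap 0.95 [240. 228.] [0.554 0.18  0.079] 2410 [0.062 0.123]
flap 0.64 [138. 235.] [0.541 0.445 0.015] 1711 [0.    0.021]
flap_handle 0.94 [240. 229.] [0.554 0.18  0.079] 2351 [0.071 0.123]
flap_handle 0.21 [327. 282.] [ 0.442 -0.029  0.003] 2525 [-0.004  0.009]
sheet 0.88 [324. 284.] [ 0.441 -0.029  0.003] 2571 [-0.004  0.009]
tape_roll 0.96 [190. 320.] [0.328 0.281 0.018] 466 [-0.002  0.026]
tape_roll 0.51 [240. 228.] [0.554 0.18  0.079] 2279 [0.072 0.124]
steel_rule 0.6 [484. 267.] [ 0.49  -0.425  0.005] 770 [-0.002  0.012]
eraser 0.74 [372. 303.] [ 0.383 -0.149  0.014] 151 [0.008 0.02 ]
pliers 0.85 [452. 337.] [ 0.307 -0.342 
[... 1006 characters left out ...]
 0.45 [376. 165.] [ 0.534 -0.255  0.189] 235 [0.059 0.206]
tape_roll 0.94 [285. 396.] [0.327 0.279 0.017] 712 [0.001 0.021]
steel_rule 0.58 [241. 294.] [0.548 0.188 0.078] 2375 [0.073 0.122]
steel_rule 0.56 [463. 236.] [ 0.307 -0.344  0.011] 619 [-0.001  0.016]
eraser 0.68 [394. 268.] [ 0.381 -0.148  0.012] 167 [0.002 0.017]
eraser 0.57 [464. 233.] [ 0.307 -0.344  0.011] 569 [0.    0.016]
pliers 0.8 [460. 234.] [ 0.307 -0.341  0.012] 463 [0.003 0.016]
glue_pot 0.93 [198. 256.] [0.728 0.167 0.049] 555 [0.002 0.072]
notebook 0.57 [156. 400.] [0.539 0.447 0.013] 2584 [0.007 0.017]
1.6 [ 0.22527512 -0.58295385  0.23126424] [-4.97377574e-05  9.83047910e-01  1.83348857e-01 -1.34259676e-05] -0.0187
```

```bash
python3 - <<'E'
from h import *
for c in("top","side"):
    z=np.load(c+"0.npz"); W=cloud(c,z["d"]); X,Y,Z=W[...,0],W[...,1],W[...,2]
    k=(abs(X-.537)<.04)&(abs(Y+.253)<.04)&(Z>.195); print(c,"knob",np.nanmedian(W[k],0),k.sum())
    for e in (0,1): print(np.nanmin(W[k],0),np.nanmax(W[k],0))
    col=(Z>.15)&(Z<.17)&(abs(X-.6)<.12)&(abs(Y+.25)<.12)&(np.hypot(X-.537,Y+.253)>.05); print("col",np.nanmedian(W[col],0),col.sum())
    f=(abs(X-.55)<.1)&(abs(Y-.18)<.13)&(Z>.065)&(Z<.092)
    r=cv2.minAreaRect(W[f][:,:2].astype(np.float32)*1000); print("flap",r,f.sum())
    A=np.c_[W[f][:,:2],np.ones(f.sum())]; print("plane",np.linalg.lstsq(A,W[f][:,2],rcond=None)[0])
    h=(abs(X-.55)<.1)&(abs(Y-.18)<.13)&(Z>.112); print("fknob",np.nanmedian(W[h],0),np.nanmin(W[h],0),np.nanmax(W[h],0),h.sum())
    o=(abs(X-.535)<.08)&(abs(Y+.237)<.08)&(Z>.010)&(Z<.022); print("offcut",np.nanmedian(W[o],0),cv2.minAreaRect(W[o][:,:2].astype(np.float32)*1000))
    im=z["im"]; cr=im[120:420,90:530] if c=="top" else im[120:440,120:520]
    cv2.imwrite(f"pics/{c}c.png",cv2.resize(cr,None,fx=1.8,fy=1.8,interpolation=cv2.INTER_CUBIC))
E
```

```text
top knob [ 0.53705737 -0.25585338  0.20535671] 136
[ 0.52404364 -0.26951736  0.19573571] [ 0.55056865 -0.24342029  0.21222632]
[ 0.52404364 -0.26951736  0.19573571] [ 0.55056865 -0.24342029  0.21222632]
col [ 0.61966527 -0.2582271   0.16032187] 69
flap ((556.6285400390625, 182.70327758789062), (149.38693237304688, 93.17817687988281), 89.87974548339844) 2255
plane [-0.06475669  0.00232809  0.11422904]
fknob [0.54371832 0.1825914  0.12274729] [0.5300809  0.17033466 0.1139355 ] [0.556284   0.19654885 0.12899018] 117
offcut [ 0.53833386 -0.23706634  0.01678851] ((545.439208984375, -232.33856201171875), (141.3939971923828, 139.06463623046875), 89.150390625)
side knob [ 0.53443676 -0.255011    0.2040636 ] 100
[ 0.52215169 -0.27164749  0.19540352] [ 0.55052345 -0.24389289  0.20761871]
[ 0.52215169 -0.27164749  0.19540352] [ 0.55052345 -0.24389289  0.20761871]
col [ 0.61938025 -0.25806376  0.15900427] 53
flap ((555.672607421875, 180.83485412597656), (96.39888000488281, 150.7133331298828), 0.22684797644615173) 2434
plane [-0.03012071 -0.00740705  0.09502519]
fknob [0.5393247  0.18244358 0.12099854] [0.52759757 0.16835371 0.1122631 ] [0.55614773 0.19386937 0.12611308] 138
offcut [ 0.54285969 -0.24965738  0.01571225] ((564.1650390625, -255.54531860351562), (94.46835327148438, 101.09565734863281), 89.6483154296875)
```

View pics/topc.png

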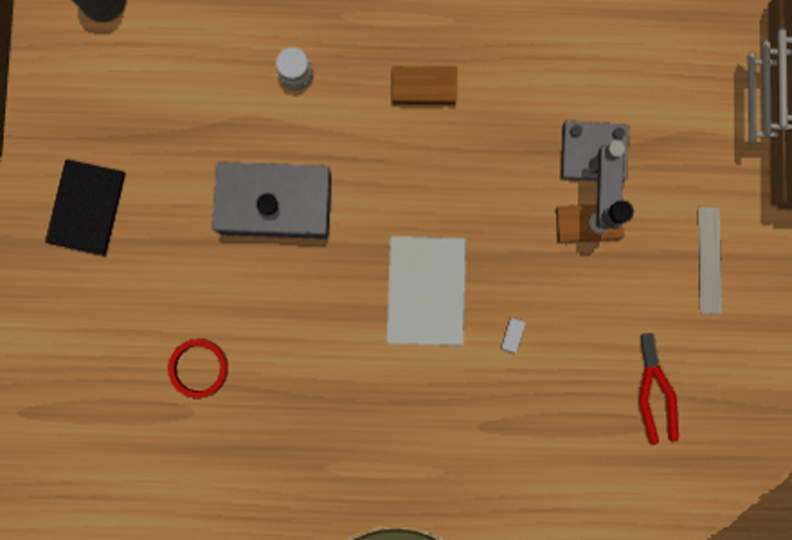

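View pics/sidec.png

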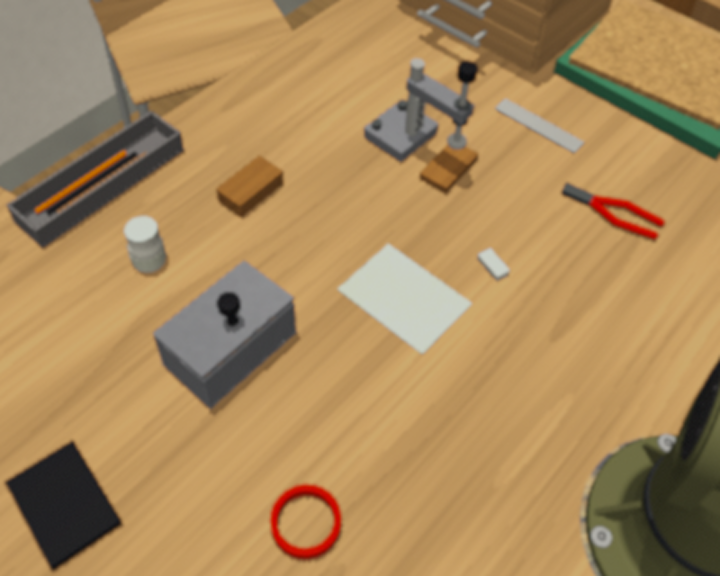

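```bash
cat >> h.py <<'E'
from scipy.spatial.transform import Rotation as Ro
def q(yaw=0,pitch=0,roll=0):
    """tool down, then roll about world x, pitch about world y; yaw about tool z first"""
    r=Ro.from_euler('y',pitch)*Ro.from_euler('x',roll)*Ro.from_euler('z',yaw)*Ro.from_quat([1,0,0,0])
    x=r.as_quat(); return np.r_[x[3],x[:3]]
E
python3 - <<'E'
from h import *
g=np.array([.5355,-.2555])
ctrl.close_gripper(20)
ctrl.movep([*g,.26],q()); ctrl.movel([*g,.212])
f0=np.array(get_state()["contact_force"]); print("base",f0)
z=.166
ctrl.movel([*g,z],max_speed=.06)
for k in range(12):
    ctrl.pause(.1); s=get_state(); f=np.array(s["contact_force"])-f0
    print(round(z,4),s["tcp_pos"].round(4) if hasattr(s["tcp_pos"],'round') else s["tcp_pos"],f.round(2))
    if f[2]>9: break
    z-=.0015; ctrl.movel([*g,z],max_speed=.02)
ctrl.pause(1.0); im,d=vision.grab_frame("side"); cv2.imwrite("pics/press.png",cv2.resize(im[100:280,250:450],None,fx=3,fy=3))
s=get_state(); print(s["tcp_pos"],np.array(s["contact_force"])-f0,s["time"])
E
```

```text
base [ 0.16718647 -0.4014739  -0.36957289]
0.166 [ 0.5354 -0.2554  0.1663] [0.05 0.18 2.61]
0.1645 [ 0.5354 -0.2554  0.1645] [0.02 0.34 2.3 ]
0.163 [ 0.5354 -0.2555  0.1629] [-0.08  0.31  3.38]
0.1615 [ 0.5354 -0.2554  0.1614] [-1.34  1.36  3.64]
0.16 [ 0.5355 -0.2555  0.1611] [-4.12  1.34 11.39]
[ 0.53548896 -0.25548146  0.16111698] [-4.29597129  1.2559932  11.73924984] 7.9583
```

```bash
cat >> h.py <<'E'
H=np.array([.6025,.182,.0685])
def fl(th,k=.45):
    g=H+np.array([-.062*np.cos(th)+.0405*np.sin(th),0,.062*np.sin(th)+.0405*np.cos(th)])
    Q=q(pitch=k*th); a=Ro.from_quat(np.r_[Q[1:],Q[0]]).apply([0,0,1])
    return g+.0187*a,Q
E
python3 - <<'E'
from h import *
for th in (.07,.6,1.2,1.7): print(th,[ (lambda j: None if j is None else np.round(j,2))(ctrl.ik(p.tolist(),Q)) for p,Q in [fl(th)]])
ctrl.movel([.5355,-.2555,.215],max_speed=.1); ctrl.pause(.2); ctrl.movel([.5355,-.2555,.26])
ctrl.ungrasp()
p,Q=fl(.07); up=p+[0,0,.06]
ctrl.movep(up,Q); ctrl.movel(p,Q,max_speed=.12)
ctrl.close_gripper(30); s=get_state(); print(s["width"],s["gripper_force"],s["time"],s["contact_force"])
for c in ("side",):
    im,d=vision.grab_frame(c); cv2.imwrite("pics/grip.png",cv2.resize(im[150:390,120:440],None,fx=2,fy=2))
E
```

```text
0.07 [array([-0.19,  0.59, -0.26,  1.79,  0.18,  0.82, -2.11])]
0.6 [array([-0.16,  0.72, -0.27,  1.47,  0.08,  1.23, -1.99])]
1.2 [array([-0.16,  0.94, -0.24,  1.05,  0.02,  1.68, -1.93])]
1.7 [None]
0.026486430697582594 29.486839938908815 12.9667 [-1.26284191 -1.79997319  1.83071988]
```

View pics/grip.png

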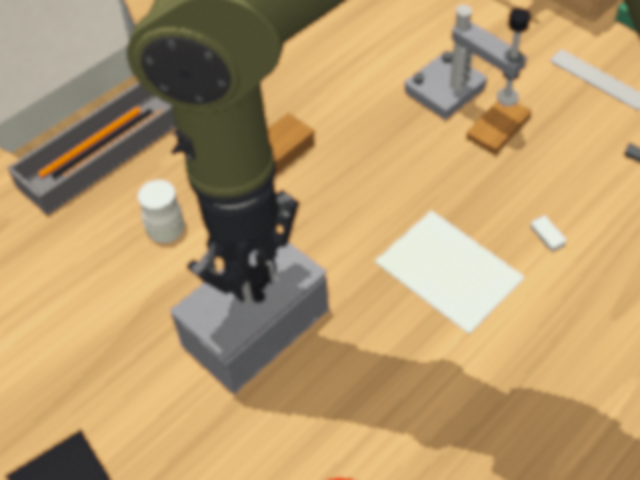

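The gripper holds the flap knob (around pixel 260,280) and the gauge slide is back up. Next I swing the flap open.

```bash
python3 - <<'E'
from h import *
def P(th): return fl(th,min(.4*th,.42)/th)
for th in (.9,1.2,1.5,1.7):
    j=ctrl.ik(P(th)[0],P(th)[1]); print(th,None if j is None else np.round(j,2))
for th in np.arange(.2,1.71,.15):
    p,Q=P(th)
    try: ctrl.movel(p,Q,max_speed=.1)
    except ctrl.Unreachable: print("unreach",th); break
    s=get_state(); print(round(th,2),np.round(s["contact_force"],1),round(s["width"],4))
    if np.abs(s["contact_force"]).max()>35: break
im,d=vision.grab_frame("side"); cv2.imwrite("pics/open.png",cv2.resize(im[100:390,100:440],None,fx=2,fy=2)); print(s["time"])
E
```

```text
0.9 [-0.09  0.8  -0.38  1.31  0.13  1.4  -2.02]
1.2 [-0.1   0.87 -0.38  1.18  0.12  1.52 -2.01]
1.5 [-0.1   0.91 -0.37  1.1   0.13  1.56 -1.99]
1.7 [-0.11  0.94 -0.36  1.06  0.14  1.57 -1.99]
0.2 [-3.1 -3.1  1.8] 0.0264
0.35 [-3.6 -3.6  2.6] 0.0263
0.5 [-4.  -4.2  4.1] 0.0264
0.65 [-3.9 -5.3  4.5] 0.0264
0.8 [-3.2 -5.2  4.4] 0.0267
0.95 [-1.4 -4.3  3.2] 0.0262
1.1 [-1.4 -5.6  3.7] 0.0265
1.25 [-0.8 -5.3  1.8] 0.0263
1.4 [-0.  -5.3  2.2] 0.0266
1.55 [ 0.8 -6.   2.4] 0.0265
1.7 [ 1.  -5.8  1.4] 0.0263
15.8
```

View pics/open.png

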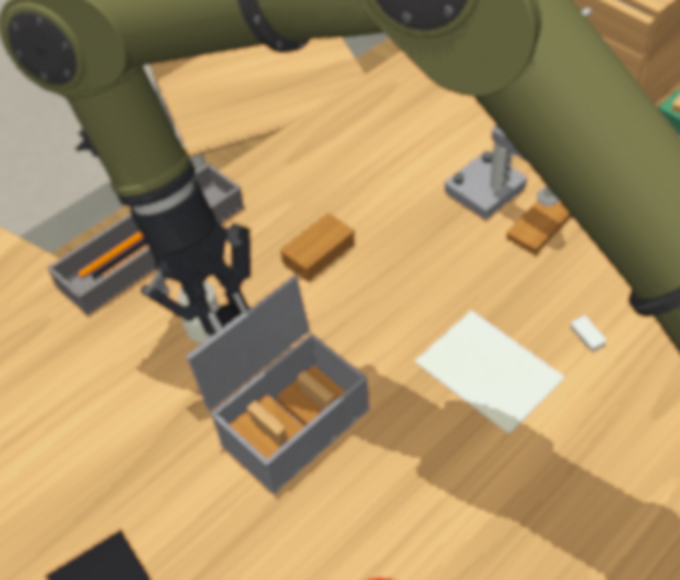

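The flap stands open at about 1.7 rad and both spacers are visible (crop 265,420 and 318,385). I release, back off and measure them.

```bash
python3 - <<'E'
from h import *
ctrl.ungrasp()
s=get_state(); p=np.array(s["tcp_pos"])
ctrl.movel(p+[.05,0,.11]); ctrl.movep([.45,-.03,.32],q()); print(get_state()["time"])
for c in("top","side"):
    im,d=vision.grab_frame(c); W=cloud(c,d); np.savez(c+"1.npz",im=im,d=d)
    X,Y,Z=W[...,0],W[...,1],W[...,2]
    for n in("spacer_thick","spacer_thin"):
        for r in models.masks_of(c,n)[:2]: print(c,n,round(r["p"],2),np.round(r["point"]),np.nanmedian(W[r["mask"]],0).round(3))
    b=(abs(X-.556)<.036)&(abs(Y-.182)<.068)
    for y0 in(-.035,.035):
        for lo,hi in((.043,.055),(.055,.067),(.012,.026),(.028,.04)):
            m=b&(abs(Y-.182-y0)<.03)&(Z>lo)&(Z<hi)
            if m.sum()>15:print(c,y0,lo,m.sum(),np.nanmedian(W[m],0).round(4),np.nanpercentile(W[m],5,0).round(3),np.nanpercentile(W[m],95,0).round(3))
    r=(abs(X-.556)<.035)&(abs(Y-.182)<.1)&(Z>.062)&(Z<.074); print("rim y", np.nanmin(Y[r]),np.nanmax(Y[r]), "inner",np.nanmedian(Y[r&(Y>.182)]),np.nanmedian(Y[r&(Y<.182)]))
    cr=im[170:300,180:310] if c=="top" else im[200:390,160:320]
    cv2.imwrite(f"pics/{c}s.png",cv2.resize(cr,None,fx=3,fy=3,interpolation=cv2.INTER_CUBIC))
a=cv2.imread("pics/tops.png");b=cv2.imread("pics/sides.png");h=570
cv2.imwrite("pics/both.png",np.hstack([cv2.copyMakeBorder(a,0,b.shape[0]-a.shape[0],0,0,0),b])[:600,:800] if a.shape[1]+b.shape[1]<=900 else a)
print(cv2.imread("pics/both.png").shape)
E
```

```text
18.7167
top spacer_thick 0.86 [232. 228.] [0.555 0.213 0.037]
top spacer_thick 0.67 [310. 296.] [0.406 0.015 0.003]
top spacer_thin 0.77 [256. 234.] [0.554 0.147 0.023]
top -0.035 0.043 97 [0.5563 0.1486 0.0498] [0.534 0.143 0.046] [0.576 0.154 0.054]
top -0.035 0.012 507 [0.5563 0.1414 0.0216] [0.523 0.12  0.017] [0.589 0.175 0.025]
top -0.035 0.028 23 [0.5434 0.143  0.0295] [0.529 0.14  0.028] [0.581 0.172 0.037]
top 0.035 0.043 23 [0.5593 0.2127 0.0469] [0.532 0.198 0.043] [0.576 0.236 0.053]
top 0.035 0.055 94 [0.5537 0.218  0.0635] [0.534 0.213 0.056] [0.579 0.224 0.066]
top 0.035 0.012 17 [0.556  0.1887 0.0188] [0.536 0.188 0.014] [0.578 0.198 0.025]
top 0.035 0.028 512 [0.5554 0.2113 0.0355] [0.523 0.19  0.031] [0.589 0.244 0.039]
rim y 0.1081198448013587 0.25701600155792326 inner 0.22360272631621123 0.11084427916560927
side spacer_thick 0.74 [236. 312.] [0.558 0.22  0.036]
side spacer_thick 0.16 [379. 165.] [ 0.534 -0.255  0.17 ]
side spacer_thin 0.91 [254. 300.] [0.56  0.151 0.022]
side spacer_thin 0.3 [224. 269.] [0.608 0.184 0.121]
side -0.035 0.043 114 [0.5536 0.1467 0.0482] [0.531 0.14  0.045] [0.576 0.152 0.051]
side -0.035 0.012 362 [0.564  0.1572 0.0208] [0.539 0.119 0.017] [0.589 0.175 0.024]
side -0.035 0.028 37 [0.5537 0.1511 0.0351] [0.53  0.146 0.029] [0.574 0.152 0.039]
side 0.035 0.043 48 [0.5446 0.221  0.0485] [0.53  0.213 0.044] [0.576 0.222 0.055]
side 0.035 0.055 130 [0.5547 0.2165 0.0619] [0.532 0.21  0.057] [0.578 0.222 0.065]
side 0.035 0.028 404 [0.5594 0.2225 0.0348] [0.533 0.189 0.032] [0.588 0.239 0.038]
rim y 0.10488214246465227 0.2563429687729502 inner 0.25128433429255026 0.10933317044098403
(570, 800, 3)
```

View pics/both.png

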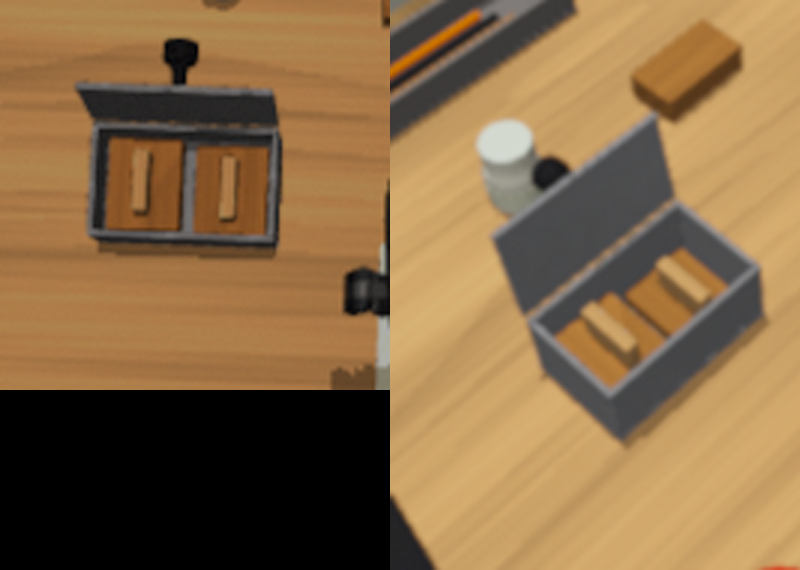

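Thin spacer (matching the thin offcut) is at y≈0.1475, close to the end wall; the fully open fingers (114 mm) don't fit upright. I'll enter tilted: outer finger between rib and wall, inner finger above the thick spacer's rib.

```bash
python3 - <<'E'
from h import *
phi=.35; Q=q(roll=phi); a=np.array([0,np.sin(phi),-np.cos(phi)])
p=np.array([.552,.183,.0428])
print(ctrl.ik(p,Q))
ctrl.movep(p-a*.08,Q); ctrl.pause(.2); f0=np.array(get_state()["contact_force"])
for b in (.04,.025,.015,.008,.004,0):
    ctrl.movel(p-a*b,Q,max_speed=.06); ctrl.pause(.1)
    s=get_state(); f=np.array(s["contact_force"])-f0; print(b,f.round(1),np.round(s["tcp_pos"],4))
    if np.abs(f).max()>6: break
im,d=vision.grab_frame("side"); im2,_=vision.grab_frame("top")
cv2.imwrite("pics/ins.png",np.hstack([cv2.resize(im[200:390,150:340],(400,400)),cv2.resize(im2[160:300,180:320],(400,400))])); print(s["time"])
E
```

```text
[ 0.17258982  0.69608816 -0.51169255  1.9213538  -0.04440883  0.51128981
 -1.75435766]
0.04 [0.5 0.  0.2] [0.5523 0.1692 0.0807]
0.025 [0.5 0.3 0.7] [0.552  0.1745 0.0662]
0.015 [0.6 0.3 1.1] [0.552  0.1779 0.0568]
0.008 [-0.2 -0.1  0.3] [0.5519 0.1803 0.0502]
0.004 [ 0.2 -0.2 -0.1] [0.552  0.1817 0.0465]
0 [-0.5 -0.2 -0.3] [0.552  0.183  0.0427]
23.2333
```

View pics/ins.png

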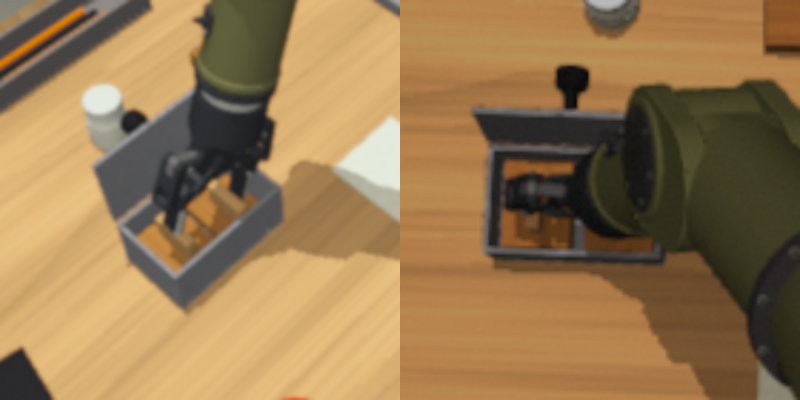

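```bash
python3 - <<'E'
from h import *
Q=q(roll=.35); p=np.array([.552,.183,.0455])
f0=np.array(get_state()["contact_force"])
def st(t):
    s=get_state(); print(t,(np.array(s["contact_force"])-f0).round(1),np.round(s["tcp_pos"],4),round(s["width"],4),round(s["gripper_force"],1),round(s["time"],1)); return s
ctrl.movel(p,Q,max_speed=.05)
for dy in (.004,.008,.011,.014):
    ctrl.movel(p+[0,dy,0],Q,max_speed=.03); s=st(dy)
    if abs(s["contact_force"][1]-f0[1])>8: break
ctrl.close_gripper(20); st("closed")
im,d=vision.grab_frame("side"); im2,_=vision.grab_frame("top")
cv2.imwrite("pics/stall.png",np.hstack([cv2.resize(im[200:390,150:340],(400,400)),cv2.resize(im2[160:300,180:320],(400,400))]))
E
```

```text
0.004 [0.4 0.3 0.2] [0.5519 0.1874 0.0455] 0.0855 0.0 23.9
0.008 [-0.3 -0.2  0.4] [0.552  0.1914 0.0455] 0.0851 0.0 24.1
0.011 [-0.   0.2  0.2] [0.5519 0.1943 0.0455] 0.0853 0.0 24.4
0.014 [ 0.1 -1.8 -0.7] [0.552  0.197  0.0455] 0.0855 0.2 24.6
closed [ -4.9 -23.8  22.5] [0.5533 0.1899 0.0459] 0.0651 17.8 25.2
```

View pics/stall.png

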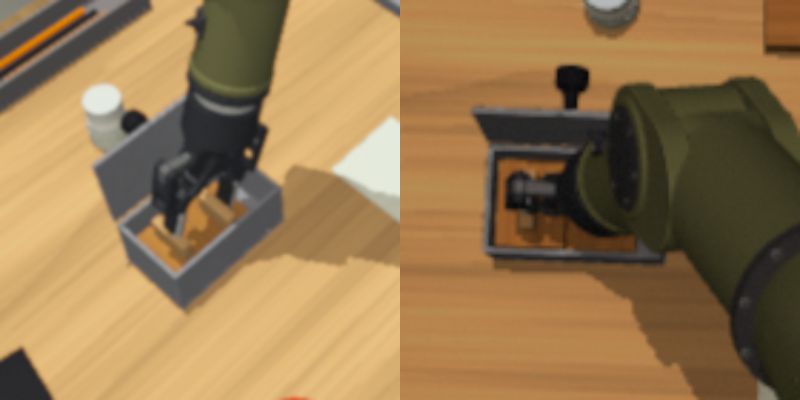

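The close stalled at 65 mm with the plates jammed together, as intended. Now I move toward the wall side so the inner finger passes over the thick rib and clamps the thin one.

```bash
python3 - <<'E'
from h import *
Q=q(roll=.35)
def st(t):
    s=get_state(); print(t,np.round(s["contact_force"],1),np.round(s["tcp_pos"],4),round(s["width"],4),round(s["gripper_force"],1),round(s["time"],1)); return s
for y,z in ((.192,.0475),(.187,.048),(.182,.048),(.178,.047),(.174,.046),(.17,.045),(.167,.044)):
    ctrl.movel([.552,y,z],Q,max_speed=.04); ctrl.pause(.1); s=st(y)
    if s["width"]<.02 : break
im,d=vision.grab_frame("side"); im2,_=vision.grab_frame("top")
cv2.imwrite("pics/cl.png",np.hstack([cv2.resize(im[200:390,150:340],(400,400)),cv2.resize(im2[160:300,180:320],(400,400))]))
E
```

```text
0.192 [ -6.  -41.1  27.1] [0.5534 0.1789 0.0467] 0.0433 20.8 25.7
0.187 [ -8.6 -45.1  29.6] [0.5534 0.1722 0.047 ] 0.0279 23.8 26.0
0.182 [ -8.2 -47.4  33.6] [0.5534 0.1669 0.0473] 0.0133 30.0 26.4
```

View pics/cl.png

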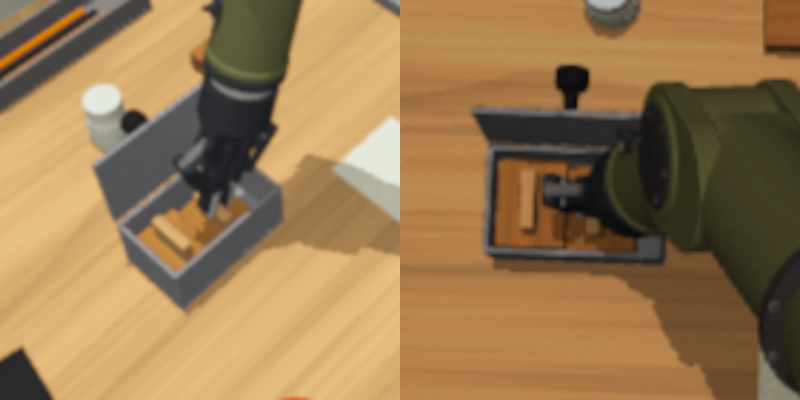

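The rib is gripped (width 13 mm). I relieve the side load, straighten up and lift.

```bash
python3 - <<'E'
from h import *
def st(t):
    s=get_state(); print(t,np.round(s["contact_force"],1),np.round(s["tcp_pos"],4),round(s["width"],4),round(s["gripper_force"],1),round(s["time"],1)); return s
ctrl.movel([.553,.174,.0475],q(roll=.35),max_speed=.04); st("r1")
ctrl.movel([.553,.167,.0470],q(roll=.35),max_speed=.04); st("r2")
for r,y in((.23,.166),(.12,.165),(0.0,.164)):
    ctrl.movel([.553,y,.046],q(roll=r),max_speed=.01); st(r)
ctrl.close_gripper(60); st("firm")
im,d=vision.grab_frame("side"); im2,_=vision.grab_frame("top")
cv2.imwrite("pics/up.png",np.hstack([cv2.resize(im[200:390,150:340],(400,400)),cv2.resize(im2[160:300,180:320],(400,400))]))
E
```

```text
r1 [ -5.7 -24.9  18. ] [0.5534 0.1659 0.047 ] 0.0131 26.4 26.9
r2 [ -1.5 -10.8   5.8] [0.5533 0.1643 0.0467] 0.0126 21.9 27.2
0.23 [ -1.4 -11.1   8.8] [0.5535 0.1642 0.0466] 0.0113 23.8 27.5
0.12 [ 0.7 -9.6  9.4] [0.5538 0.1635 0.0468] 0.0113 22.0 27.8
0.0 [ 1.8 -7.1  7.8] [0.5543 0.1636 0.0472] 0.0109 21.4 28.1
firm [ 1.  -5.9  9.6] [0.5543 0.1633 0.0471] 0.0095 58.7 28.3
```

View pics/up.png

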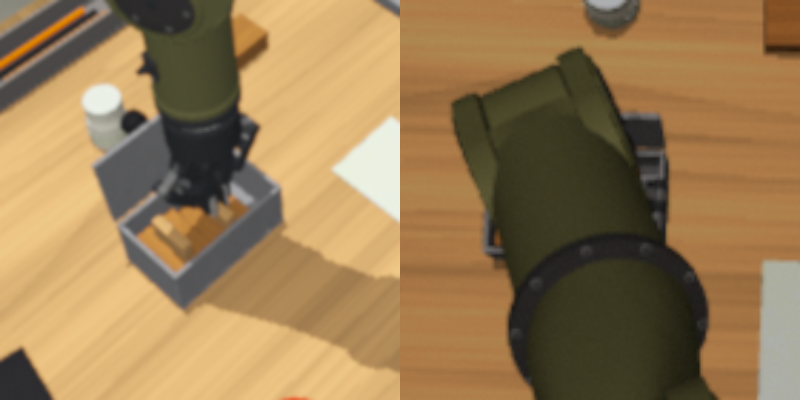

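Only about 2 mm of rib overlap so far; I slide the lightly closed fingers down the rib.

```bash
python3 - <<'E'
from h import *
def st(t):
    s=get_state(); print(t,np.round(s["contact_force"],1),np.round(s["tcp_pos"],4),round(s["width"],4),round(s["gripper_force"],1),round(s["time"],1)); return s
ctrl.close_gripper(20); st("soft")
z=.045
while z>.028:
    ctrl.movel([.554,.1635,z],q(),max_speed=.03); s=st(round(z,4))
    if abs(s["contact_force"][2])>32: break
    z-=.002
E
```

```text
soft [ 0.9 -6.1  9.6] [0.5543 0.1633 0.0471] 0.0094 58.7 28.6
0.045 [-3.1 -6.6 15.1] [0.5544 0.1623 0.0464] 0.0093 59.5 28.9
0.043 [ -3.  -11.1  19.5] [0.5545 0.1604 0.0447] 0.0093 62.0 29.1
0.041 [ -8.1 -12.   37.3] [0.5545 0.1603 0.0445] 0.0091 64.2 29.4
```

```bash
python3 - <<'E'
from h import *
def st(t):
    s=get_state(); print(t,np.round(s["contact_force"],1),np.round(s["tcp_pos"],4),round(s["width"],4),round(s["gripper_force"],1),round(s["time"],1)); return s
for z in (.045,.055,.075): ctrl.movel([.554,.161,z],q(),max_speed=.05); st(z)
im,d=vision.grab_frame("side"); im2,_=vision.grab_frame("top")
cv2.imwrite("pics/lift.png",cv2.resize(im[170:380,150:340],None,fx=2.8,fy=2.8)); W=cloud("side",d)
for n in("spacer_thick","spacer_thin"):
    for r in models.masks_of("side",n)[:1]: print(n,round(r["p"],2),np.round(r["point"]),np.nanmedian(W[r["mask"]],0).round(3),np.nanpercentile(W[r["mask"]],[5,95],axis=0).round(3))
E
```

```text
0.045 [ 0.8 -3.3  1.9] [0.554  0.1616 0.0452] 0.0095 59.9 29.6
0.055 [ 0.3 -0.6 -1.3] [0.5539 0.1613 0.055 ] 0.0099 59.6 30.0
0.075 [-0.1  0.3 -0.3] [0.5541 0.1611 0.0753] 0.0093 59.5 30.5
spacer_thick 0.75 [231. 315.] [0.557 0.223 0.036] [[0.532 0.194 0.032]
 [0.59  0.238 0.064]]
spacer_thin 0.65 [253. 297.] [0.544 0.171 0.051] [[0.525 0.135 0.044]
 [0.585 0.19  0.078]]
```

View pics/lift.png

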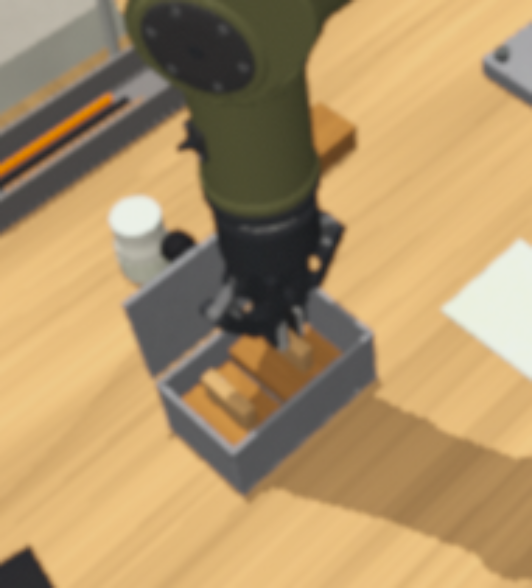

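Thin spacer has come up with the gripper (its plate now ~3 cm higher, thick one still in place). The grip is shallow, so I set it on the sheet and regrasp deeper.

```bash
python3 - <<'E'
from h import *
def st(t):
    s=get_state(); print(t,np.round(s["contact_force"],1),np.round(s["tcp_pos"],4),round(s["width"],4),round(s["gripper_force"],1),round(s["time"],1)); return s
c=[.4395,-.0295]
ctrl.movel([.554,.161,.2],q(),max_speed=.08); st("up")
ctrl.movel([*c,.2],q(),max_speed=.12); ctrl.pause(.3); st("over")
im,d=vision.grab_frame("side"); W=cloud("side",d)
for r in models.masks_of("side","spacer_thin")[:1]: print(round(r["p"],2),np.nanmedian(W[r["mask"]],0).round(3),np.nanpercentile(W[r["mask"]],[5,95],axis=0).round(3))
ctrl.movel([*c,.06],q(),max_speed=.08); ctrl.pause(.2); f0=np.array(get_state()["contact_force"])
z=.05
while z>.034:
    ctrl.movel([*c,z],q(),max_speed=.03); f=np.array(get_state()["contact_force"])-f0
    if f[2]>3: break
    z-=.0015
st("down")
E
```

```text
up [-0.1 -0.3 -0.9] [0.5537 0.1609 0.1995] 0.0092 59.5 32.4
over [-0.7 -0.3 -0.4] [ 0.4395 -0.0293  0.2   ] 0.0092 59.5 34.7
0.75 [ 0.428 -0.022  0.176] [[ 0.403 -0.057  0.163]
 [ 0.474 -0.     0.203]]
down [-1.1 -1.4  5. ] [ 0.4396 -0.0299  0.0412] 0.0098 60.1 38.9
```

```bash
python3 - <<'E'
from h import *
c=[.4395,-.0295]
ctrl.ungrasp(); ctrl.movel([*c,.1]); ctrl.movep([.5,-.0,.3],q()); print(get_state()["time"])
for cam in("side","top"):
    im,d=vision.grab_frame(cam); W=cloud(cam,d); X,Y,Z=W[...,0],W[...,1],W[...,2]
    b=(abs(X-.44)<.07)&(abs(Y+.03)<.06)
    m=b&(Z>.038)&(Z<.052); pl=b&(Z>.012)&(Z<.024)
    for k in(m,pl): print(cam,k.sum(),np.nanmedian(W[k],0).round(4),cv2.minAreaRect(W[k][:,:2].astype(np.float32)*1000) if k.any() else 0)
    t=(abs(X-.556)<.03)&(abs(Y-.217)<.02)&(Z>.055)&(Z<.068); print("thick rib",np.nanmedian(W[t],0))
E
```

```text
41.025
side 115 [ 0.4387 -0.0284  0.0448] ((439.2215576171875, -29.662981033325195), (50.53525161743164, 13.557602882385254), 2.2206499576568604)
side 503 [ 0.4334 -0.0204  0.0171] ((440.294677734375, -29.9392032623291), (76.84133911132812, 61.82952880859375), 0.2187536507844925)
thick rib [0.55468292 0.22130793 0.06214816]
top 0 [nan nan nan] 0
top 0 [nan nan nan] 0
thick rib [0.5555474  0.22279373 0.06344201]
  return np.nanmean(a, axis, out=out, keepdims=keepdims)
```

Flat on the sheet at (0.439, -0.0295), rib along x; the thick spacer moved only ~5 mm. Regrasp deep and lift.

```bash
python3 - <<'E'
from h import *
def st(t):
    s=get_state(); print(t,np.round(s["contact_force"],1),np.round(s["tcp_pos"],4),round(s["width"],4),round(s["gripper_force"],1),round(s["time"],1)); return s
c=[.4395,-.0293]
ctrl.movep([*c,.1],q()); ctrl.movel([*c,.0255],max_speed=.08); st("at")
ctrl.close_gripper(40); st("grip")
ctrl.movel([*c,.1725],max_speed=.08); ctrl.pause(1); st("up")
im,d=vision.grab_frame("side"); W=cloud("side",d)
for r in models.masks_of("side","spacer_thin")[:1]: print(round(r["p"],2),np.nanmedian(W[r["mask"]],0).round(3),np.nanpercentile(W[r["mask"]],[5,95],axis=0).round(3))
X,Y,Z=W[...,0],W[...,1],W[...,2]
m=(abs(X-.44)<.036)&(abs(Y+.03)<.028)&(Z>.158)&(Z<.172)
print(m.sum(),"slopes",np.linalg.lstsq(np.c_[W[m][:,:2],np.ones(m.sum())],W[m][:,2],rcond=None)[0])
g=(abs(X-.535)<.02)&(abs(Y+.255)<.02)&(Z>.15); print("gauge knob",np.nanmax(Z[g]))
for n,p in(("thin",(.534,-.24)),("thick",(.72,-.016))):
    k=(abs(X-p[0])<.05)&(abs(Y-p[1])<.06)&(Z>.008)&(Z<.035); 
    W0=cloud("side",np.load("side0.npz")["d"]); k0=(abs(W0[...,0]-p[0])<.05)&(abs(W0[...,1]-p[1])<.06)&(W0[...,2]>.008)&(W0[...,2]<.035); print(n,np.nanmedian(W[k],0).round(3),np.nanmedian(W0[k0],0).round(3))
E
```

```text
at [-0.4  0.1  0.4] [ 0.4398 -0.0293  0.0259] 0.0854 0.0 43.1
grip [-0.9  0.   3.7] [ 0.4396 -0.0293  0.0257] 0.0111 39.4 43.7
up [ 0.3 -0.3 -1. ] [ 0.4395 -0.0293  0.1725] 0.0109 38.9 46.7
0.85 [ 0.424 -0.018  0.164] [[ 0.403 -0.054  0.153]
 [ 0.472  0.     0.19 ]]
414 slopes [ 0.00378838 -0.01793064  0.16240125]
gauge knob 0.2067659111023627
thin [ 0.526 -0.261  0.015] [ 0.538 -0.247  0.016]
thick [ 0.72  -0.013  0.029] [ 0.72  -0.015  0.029]
```

```bash
python3 - <<'E'
from h import *
ds={"0":np.load("top0.npz")["d"],"1":np.load("top1.npz")["d"],"now":vision.grab_frame("top")[1]}
for k,d in ds.items():
    W=cloud("top",d); m=(abs(W[...,0]-.534)<.05)&(abs(W[...,1]+.22)<.03)&(W[...,2]>.01)&(W[...,2]<.022); print(k,m.sum(),np.nanmedian(W[m],0).round(4),np.nanpercentile(W[m],[5,95],axis=0)[:,:2].round(3))
print(ticket.close_job())
E
```

```text
0 323 [ 0.5396 -0.229   0.017 ] [[ 0.517 -0.248]
 [ 0.564 -0.21 ]]
1 315 [ 0.5408 -0.2289  0.0167] [[ 0.519 -0.248]
 [ 0.564 -0.209]]
now 321 [ 0.5416 -0.2293  0.0166] [[ 0.518 -0.248]
 [ 0.564 -0.21 ]]
the job is handed in; nothing more can be done
None
```

The job is handed in (no verdict was returned): gauge pressed and sprung back, flap left open, and the thin spacer, which matches the thin offcut under the gauge, held level about 15 cm above the middle of the sheet, with the thick spacer about 5 mm from its start.

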